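# Gauge and sort the pump spacer pillars

### The job

Two loose steel spacer pillars from the pump, one short and one long, lie on the bench. Prove the short one in the length gauge: lower it lengthwise between the gauge's two cheeks until it is right down in the slot, and lift it out again; then lay it flat in the short compartment of the low grey tray. Lay the long pillar flat in the same tray's long compartment.

Things in the scene. Friction and masses are not known exactly. Their poses are not given: they have to be found in the camera images.
- pillar_short: The short steel spacer pillar: 80 mm long over all, a round shaft of 12 mm diameter with a square foot (18 x 18 mm, 6 mm thick) at each end; about 85 g. Origin at its very centre, 9 mm above the surface it lies on; its x axis runs along its length. Same at both ends.
- pillar_long: The long steel spacer pillar, like the short one but 120 mm long over all: shaft 12 mm diameter, square feet 18 x 18 x 6 mm. Origin at its very centre, 9 mm above the surface it lies on; its x axis runs along its length. 120 g, more or less.
- gauge: Length gauge, fixed to the bench: dark base 136 x 50 mm, top 6 mm above the bench, with an upright aluminium cheek at each end (14 mm thick, top 41 mm above the bench). The slot between the cheeks is 100 mm long along x, open at both y sides. Origin on the bench under the slot's middle. A short pillar lying in it along x has its centre 15 mm above the bench; the long one does not fit.
- tray: Low grey tray, fixed, 168 (x) x 192 (y) mm; walls 4 mm thick, 16 mm high; floor top 4 mm above the bench. Origin on the bench under its centre. Long compartment 160 x 90 mm, centre x = 0, y = -47 mm. Short compartment 110 x 90 mm, centre x = -25, y = +47 mm; the small cubby beyond it (x over 34 mm, brass nuts) is not used. A pillar lying flat inside has its centre 13 mm above the bench.
There are look-alikes about, which are no part of the job. What is shaped like the pillar_long but orange or yellow is not meant.

How it is judged:
By the outcome, as a careful person would: the job done as asked, in the order asked, and still so for the second after the job is handed in, with the robot touching nothing.
It also fails if it takes over 72 s, if anything falls off the work surface, if the arm or the gripper's body presses on something with over 40 N, if the wrist force passes 120 N, or if a joint passes its speed limit or range.

### The arm

A 6-joint arm with a two-finger parallel gripper is mounted at the origin on the work surface. World frame = base frame: x ahead of the robot, y to its left, z up, the work surface at z = 0. Lengths are in mm, angles in rad, forces in N, time in s.
With the tool pointing down it reaches from about 425 to 925 mm from the base axis. Payload 12.5 kg.
Tool frame: the origin (TCP) lies at the very end of the fingers, on their centre line; the grasp point (between the pads) lies 19 mm behind it; z points along the fingers, y is the direction in which the jaws open and shut (so a half turn about z gives the same grasp; the last joint's range is limited). The gripper opens to 85 mm and grips with 20 to 120 N. Pads are 22 mm wide; open, the fingers measure 114 mm over their backs; the gripper's body (76 mm by 85 mm) begins 54 mm behind the grasp point. The pads swing forward as they close: fully open they stand 13 mm farther back than shut.
Start: joints at [1.015, 0.491, 1.559, -0, 1.092, -0.106], TCP at [271.728, 562.861, 196.727] pointing down, gripper open.
Joint ranges: [-3.1, 3.1], [-0.84, 2.19], [0.05, 2.79], [-1.13, 4.28], [0.06, 2.93], [-2.69, 2.69]. Speed limits (rad/s): [2.22, 2.22, 2.79, 3.14, 3.14, 3.14].

### API

Orientations are given as a rotation vector (axis times angle).
In Python, from cell import bot gives the robot as it stands. The module is installed in compiled form; this text tells all that it offers.
- The arm moves only by the shell command python3 -m creep 'ROWS'. ROWS is JSON, a list of rows, each an object with "offset": the shift along the tool's x, y, z as a fraction of full scale, a list of three; "dr": the turn, a rotation vector about the tool's x, y, z as a fraction of full scale, a list of three; "claw": the opening, from 0 (shut) to 1 (fully open). A call has 1 to 20 rows; each row shifts and turns the commanded pose from where the row before left it, along the tool's axes as they then stand; what a row does not reach is not made up. Full scale, the value 1, is 2.5 cm for a shift and 6 degrees for a turn. A row lasts 1/10 s, in which the tool goes at most 50 mm and 8.59 degrees, less where a joint would pass 70% of its speed; a pose out of reach is approached as far as the arm can. A call with a number of a shift or a turn outside -1 to 1 is refused whole. A call with a gripper value outside its range is refused whole. The fingers move at their own pace and stop on an object; the grip force is fixed at half the most. Time passes only in rows, so rows that do not move let the fingers close. It gives the time, the measured TCP pose, the force and the opening at its end, in the units of the state.
- bot.observe(): the state, without advancing time (a new reading comes with each control period).
- bot.get_image(name): name is "scene" or "top" or "wrist"; returns a dict with "image" (420x560x3 uint8, blue, green, red), "fx", "fy", "cx", "cy" (pixels), "world_to_cam" (4x4, takes a point from world to camera coordinates). Camera axes: x right, y up, looking along -z (the intrinsics and any distortion apply to the point x, -y, -z); pixel columns grow to the right and rows downward; lengths in mm; the calibration is good to about 2 mm. A picture is of the moment at which its call begins. There is no depth.
- bot.hand_in(): hands the job in, once; it reports no verdict.
The state is a dict: "clock": time; "joint_positions": joint angles; "dq": joint speeds; "effort": joint torques, N m; "position": TCP position; "ee_rot": TCP orientation; "contact_force": force on the tool from outside, world axes, zero at the start; "moment": the same for the moment, N m; "opening": finger opening in mm.
Only numpy, scipy, OpenCV 4.12 (cv2) and the standard library are available. Lean on these libraries where they do the work, as an engineer would, in place of code of your own. Each camera call takes 0.05 s, during which the arm holds its last target. There are 200 camera calls.

## Working session

There is one attempt and no reset: what is moved stays moved. The work goes in short steps, Python scripts to look and compute and a shell command to move; the robot and the scene stay as the last step left them, time stands still between calls to the robot, and variables do not carry over. Pictures are saved under pics/ and viewed, about 8 in all and at most 12, crops included, and the job is handed in when it is done.

```bash
mkdir -p pics
cat > h.py <<'E'
import numpy as np, cv2
from cell import bot
from scipy.spatial.transform import Rotation as R
def snap(name,fn=None):
    d=bot.get_image(name)
    if fn: cv2.imwrite('pics/'+fn,d['image'])
    return d
def ray(d,u,v):
    W=np.array(d['world_to_cam']); Rm=W[:3,:3]; c=-Rm.T@W[:3,3]
    r=Rm.T@np.array([(u-d['cx'])/d['fx'],-(v-d['cy'])/d['fy'],-1.0])
    return c,r
def onz(d,u,v,z):
    c,r=ray(d,u,v); return c+r*(z-c[2])/r[2]
def proj(d,p):
    W=np.array(d['world_to_cam']); q=W[:3,:3]@np.array(p)+W[:3,3]
    return d['cx']+d['fx']*q[0]/-q[2], d['cy']+d['fy']*-q[1]/-q[2]
def togo(target,yaw=None):
    """mm shift in tool axes"""
    s=bot.observe(); Rt=R.from_rotvec(s['ee_rot']).as_matrix()
    return Rt.T@(np.array(target)-np.array(s['position']))
E
python3 - <<'E'
from h import *
a=snap('top','top0.png');b=snap('scene','scene0.png')
for d in(a,b): print({k:(v if k!='image' else 0) for k,v in d.items()})
print(bot.observe())
E
```

```text
{'image': 0, 'fx': 482.1064992836445, 'fy': 482.1064992836445, 'cx': 273.2317443857366, 'cy': 208.09546858430323, 'world_to_cam': array([[-1.32057201e-02, -9.99624817e-01,  2.39965432e-02,
        -1.58330837e+00],
       [ 9.96381981e-01, -1.11403014e-02,  8.42546265e-02,
        -4.74601486e+02],
       [-8.39556869e-02,  2.50223663e-02,  9.96155271e-01,
        -8.42787164e+02],
       [ 0.00000000e+00,  0.00000000e+00,  0.00000000e+00,
         1.00000000e+00]])}
{'image': 0, 'fx': 472.4180065886803, 'fy': 472.4180065886803, 'cx': 279.94659903975213, 'cy': 212.40292330144672, 'world_to_cam': array([[-6.21814818e-01,  7.82998340e-01, -1.61223656e-02,
         3.06518613e+02],
       [-5.95009975e-01, -4.58938977e-01,  6.59801596e-01,
         2.48796211e+02],
       [ 5.09224372e-01,  4.19867378e-01,  7.51266879e-01,
        -1.33583310e+03],
       [ 0.00000000e+00,  0.00000000e+00,  0.00000000e+00,
         1.00000000e+00]])}
{'clock': 0.1, 'joint_positions': array([ 1.01540011e+00,  4.91501894e-01,  1.55935405e+00, -2.31621069e-05,
        1.09173568e+00, -1.05633792e-01]), 'dq': array([-1.21444369e-07, -2.26499342e-03, -7.21706966e-04,  4.99016656e-04,
       -8.72964106e-05,  2.25463715e-03]), 'effort': array([ 2.94919097e-03, -6.19444942e+01, -2.62027574e+01, -9.11310622e-05,
        2.88571508e-03,  1.12422438e-05]), 'position': array([271.60402473, 562.64924598, 196.19644478]), 'ee_rot': array([-7.00461132e-01, -3.06219555e+00,  1.49458029e-03]), 'contact_force': array([-0.22115663, -0.18531978,  0.76759086]), 'moment': array([-0.03840098,  0.03811922, -0.02954008]), 'opening': 85.42271077083579}
```

View pics/top0.png

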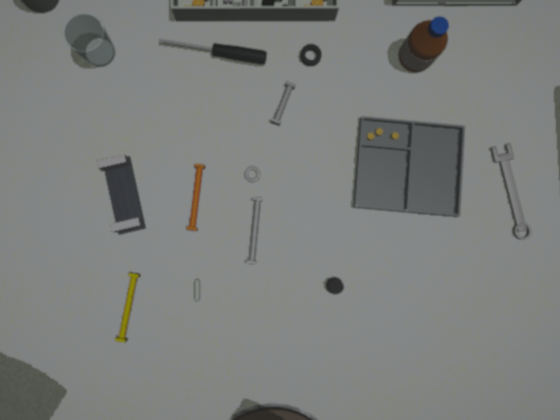

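View pics/scene0.png

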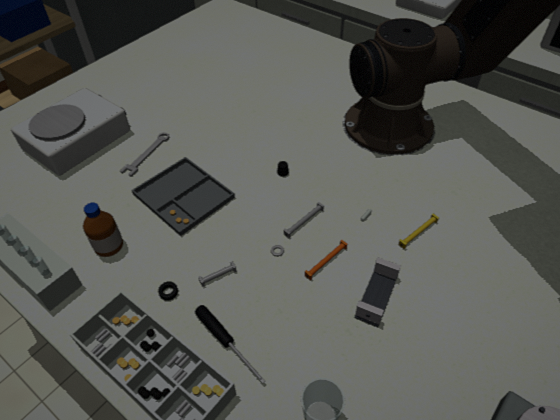

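The top view has the short steel pillar at (283,103) and the long steel one at (255,230). The gauge is at (123,195) and the tray at (409,167). Possible mix-ups are orange (196,197), yellow (128,307), spanner (510,190), screwdriver (213,48), and a small pin (197,290). I choose the two steel ones and check them in a crop.

Run:
```python
from h import *
d=snap('top'); im=d['image']
im=np.mean([im]+[snap('top')['image'] for _ in range(3)],axis=0).astype(np.uint8)
np.save('top.npy',im)
bg=cv2.medianBlur(im,101)
diff=np.abs(im.astype(int)-bg).max(2)
m=(diff>14).astype(np.uint8)
m=cv2.morphologyEx(m,cv2.MORPH_CLOSE,np.ones((3,3)))
cs,_=cv2.findContours(m,cv2.RETR_EXTERNAL,cv2.CHAIN_APPROX_NONE)
for c in cs:
    if cv2.contourArea(c)<60: continue
    (x,y),wh,a=cv2.minAreaRect(c)
    p=onz(d,x,y,9); bx=cv2.boxPoints(((x,y),wh,a)); w=[onz(d,*q,9)[:2] for q in bx]
    print(np.round([x,y]),np.round(p[:2],1),'sides',np.round(np.linalg.norm(w[0]-w[1])),np.round(np.linalg.norm(w[1]-w[2])), 'dirs(deg)',np.round(np.degrees(np.arctan2(*(w[1]-w[0])[::-1])),1))
crop=lambda a,x,y:cv2.resize(a[y:y+105,x:x+100],None,fx=4,fy=4,interpolation=cv2.INTER_CUBIC)
o=np.hstack([crop(im,230,75),crop(im,205,180)]); o=np.clip(o*1.6,0,255).astype(np.uint8)
cv2.imwrite('pics/crop1.png',o)
```

```text
[273. 408.] [123.3  -2.6] sides 154.0 36.0 dirs(deg) -91.2
[ 36. 377.] [184.2 408.8] sides 53.0 150.0 dirs(deg) -50.7
[196. 290.] [331.6 130.9] sides 12.0 41.0 dirs(deg) -90.8
[334. 285.] [ 336.3 -114.4] sides 33.0 37.0 dirs(deg) -46.4
[127. 307.] [303.  252.7] sides 126.0 25.0 dirs(deg) -10.8
[253. 230.] [435.7  29.3] sides 122.0 22.0 dirs(deg) -6.0
[252. 174.] [538.2  31.1] sides 27.0 29.0 dirs(deg) -90.5
[195. 197.] [497.3 133.5] sides 125.0 24.0 dirs(deg) -6.4
[122. 195.] [502.4 264.8] sides 61.0 140.0 dirs(deg) -76.8
[510. 192.] [ 500.6 -443.4] sides 42.0 180.0 dirs(deg) -77.9
[410. 166.] [ 550.8 -259.5] sides 176.0 212.0 dirs(deg) -6.4
[556. 132.] [ 611.  -537.6] sides 10.0 180.0 dirs(deg) -90.3
[282. 103.] [669.4 -25.9] sides 86.0 22.0 dirs(deg) -22.1
[310.  54.] [762.4 -79.2] sides 43.0 44.0 dirs(deg) -90.2
[212.  50.] [771.8 101.6] sides 35.0 203.0 dirs(deg) -8.7
[89. 41.] [789.6 328.9] sides 81.0 111.0 dirs(deg) -70.7
[452.  36.] [ 796.5 -350.2] sides 263.0 143.0 dirs(deg) -90.0
[253.  14.] [842.   25.5] sides 319.0 53.0 dirs(deg) -90.0
[36.  6.] [855.9 427.9] sides 84.0 25.0 dirs(deg) -90.0
```

View pics/crop1.png

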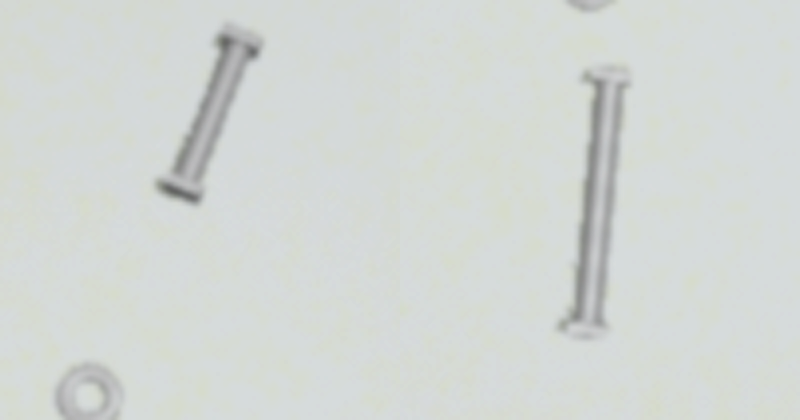

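Both chosen parts are plain grey steel, about 86 and 122 mm long including shadow, so they match the description. Next I measure the gauge and tray.

Run:
```python
from h import *
im=np.load('top.npy'); 
a=cv2.resize(im[150:240,85:165],(400,450),interpolation=cv2.INTER_CUBIC)
b=cv2.resize(im[110:222,345:475],(400,345),interpolation=cv2.INTER_CUBIC)
b=cv2.copyMakeBorder(b,0,105,0,0,cv2.BORDER_CONSTANT)
cv2.imwrite('pics/crop2.png',np.clip(np.hstack([a,b])*1.8,0,255).astype(np.uint8))
d=bot.get_image('top'); c,_=ray(d,0,0); print(c)
# pillars: shaft axis estimates refined with darker pixels
for u,v in((282.5,103.2),(253.7,230.7)): print(onz(d,u,v,12))
```

```text
[402.10668446  14.21861118 879.57224019]
[668.84357322 -27.20307378  12.        ]
[434.84248642  28.08318177  12.        ]
```

View pics/crop2.png

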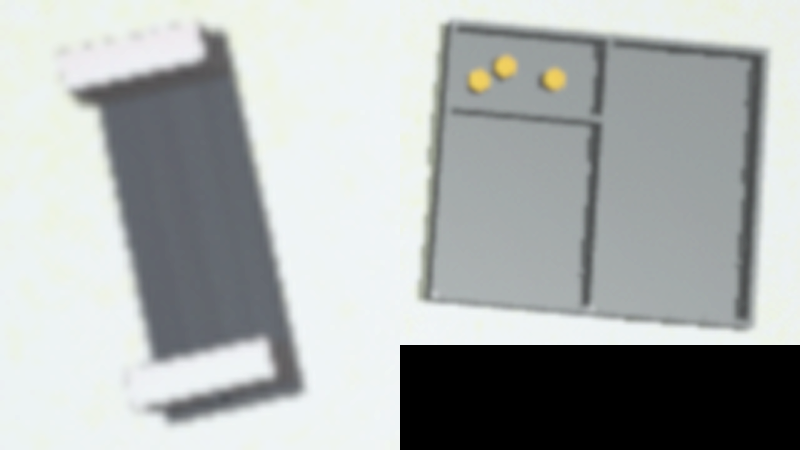

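Run:
```python
from h import *
d=bot.get_image('top')
ang=lambda v:np.degrees(np.arctan2(v[1],v[0]))
U=[onz(d,85+x/5,150+y/5,41) for x,y in((58,52),(196,22),(207,60),(67,92))]
L=[onz(d,85+x/5,150+y/5,41) for x,y in((124,378),(266,338),(274,374),(133,408))]
u,l=np.mean(U,0),np.mean(L,0); print('gauge c',(u+l)/2,'sep(114)',np.linalg.norm(u-l),'yaw',ang(u-l), 'width(50)',np.linalg.norm(U[0]-U[1]),np.linalg.norm(L[0]-L[1]),np.linalg.norm(U[0]-U[3]))
e=[onz(d,85+x/5,150+y/5,6) for x,y in((240,85),(302,388))]; print('base edge yaw',ang(e[0]-e[1]))
T=[onz(d,345+(x-400)/3.077,110+y/3.077,16) for x,y in((445,22),(768,50),(750,328),(420,298))]
c=np.mean(T,0); yaw=ang(T[0]-T[3]+T[1]-T[2]); print('tray',c,yaw,[round(np.linalg.norm(T[i]-T[i-1]),1) for i in range(4)])
t=np.radians(yaw);M=np.array([[np.cos(t),-np.sin(t)],[np.sin(t),np.cos(t)]])
print('short',c[:2]+M@[-25,47],'long',c[:2]+M@[0,-47])
# short pillar axis from feet
a,b=onz(d,230+239/4,75+38/4,13),onz(d,230+181/4,75+189/4,13);print('short',(a+b)/2,ang(a-b),np.linalg.norm(a-b))
a,b=onz(d,205+207/4,180+75/4,13),onz(d,205+184/4,180+328/4,13);print('long',(a+b)/2,ang(a-b),np.linalg.norm(a-b))
print('togo hover', togo([668.5,-26.5,60]))
```

```text
gauge c [502.23746858 262.35818138  41.        ] sep(114) 114.14801606055933 yaw 12.50608801848216 width(50) 48.76919051764371 50.360275098057386 14.534635110579005
base edge yaw 11.957325868150395
tray [ 548.52526494 -255.69527584   16.        ] -6.531853712607744 [np.float64(166.2), np.float64(194.7), np.float64(167.6), np.float64(195.7)]
short [ 529.03405778 -206.15647445] long [ 543.17875293 -302.39018787]
short [668.33968603 -27.20238066  13.        ] -21.39152519275069 76.05368360846317
long [435.70540701  27.71510335  13.        ] -5.75693665217695 113.98327727741682
togo hover [-613.58220046 -358.16228615  136.63548098]
```

```bash
python3 -m creep '[{"offset":[-1,-0.58,0],"dr":[0,0,-0.1],"claw":0.5},{"offset":[-1,-0.58,0],"dr":[0,0,-0.1],"claw":0.5},{"offset":[-1,-0.58,0],"dr":[0,0,-0.1],"claw":0.5},{"offset":[-1,-0.58,0],"dr":[0,0,-0.1],"claw":0.5},{"offset":[-1,-0.58,0],"dr":[0,0,-0.1],"claw":0.5},{"offset":[-1,-0.58,0],"dr":[0,0,-0.1],"claw":0.5},{"offset":[-1,-0.58,0],"dr":[0,0,-0.1],"claw":0.5},{"offset":[-1,-0.58,0],"dr":[0,0,0],"claw":0.5},{"offset":[-1,-0.58,0],"dr":[0,0,0],"claw":0.5},{"offset":[-1,-0.58,0],"dr":[0,0,0],"claw":0.5},{"offset":[-1,-0.58,0],"dr":[0,0,0],"claw":0.5},{"offset":[-1,-0.58,0],"dr":[0,0,0],"claw":0.5},{"offset":[-1,-0.58,0],"dr":[0,0,0],"claw":0.5},{"offset":[-1,-0.58,0],"dr":[0,0,0],"claw":0.5},{"offset":[-1,-0.58,0],"dr":[0,0,0],"claw":0.5},{"offset":[-1,-0.58,0],"dr":[0,0,0],"claw":0.5},{"offset":[-1,-0.58,0],"dr":[0,0,0],"claw":0.5},{"offset":[-1,-0.58,0],"dr":[0,0,0],"claw":0.5},{"offset":[-1,-0.58,0],"dr":[0,0,0],"claw":0.5},{"offset":[0,0,0],"dr":[0,0,0],"claw":0.5}]'
cat > st.py <<'E'
import sys
from h import *
x,y,z,ya=map(float,sys.argv[1:5]); s=bot.observe(); Rt=R.from_rotvec(s['ee_rot']).as_matrix()
yy=np.degrees(np.arctan2(Rt[1,1],Rt[0,1]))
e=(ya-yy+90)%180-90
print('togo',np.round(togo([x,y,z])/25,2),'units; yaw',round(yy,1),'turn dr z',round(-e/6,2),'tilt',np.round(Rt[:,2],3),'t',s['clock'],'F',np.round(s['contact_force'],1),'open',round(s['opening'],1),'pos',np.round(s['position'],1))
E
python3 st.py 668.5 -27 60 68.3
```

```text
clock: 2.4
position: [607.0, 124.5, 196.4]
ee_rot: [0.592, 3.085, -0.0]
contact_force: [-0.2, -0.6, -0.2]
opening: 42.9
togo [-4.52 -4.72  5.46] units; yaw 68.3 turn dr z -0.0 tilt [ 0.001 -0.    -1.   ] t 2.4 F [-0.2 -0.6 -0.2] open 42.9 pos [607.  124.5 196.4]
```

```bash
python3 -m creep '[{"offset":[-0.9,-0.94,0.6],"dr":[0,0,0],"claw":0.5},{"offset":[-0.9,-0.94,0.6],"dr":[0,0,0],"claw":0.5},{"offset":[-0.9,-0.94,0.6],"dr":[0,0,0],"claw":0.5},{"offset":[-0.9,-0.94,0.6],"dr":[0,0,0],"claw":0.5},{"offset":[-0.92,-0.96,0.6],"dr":[0,0,0],"claw":0.5},{"offset":[0,0,0.6],"dr":[0,0,0],"claw":0.5},{"offset":[0,0,0],"dr":[0,0,0],"claw":0.5},{"offset":[0,0,0],"dr":[0,0,0],"claw":0.5}]'
python3 st.py 668.5 -27 3 68.3
python3 - <<'E'
from h import *
d=snap('wrist','w1.png')
for p in((668.5,-27,9),): print(proj(d,p))
E
```

```text
clock: 3.2
position: [666.7, -23.1, 106.9]
ee_rot: [-0.587, -3.086, -0.0]
contact_force: [-0.1, -0.3, 0.4]
opening: 42.4
togo [-0.13 -0.12  4.16] units; yaw 68.5 turn dr z 0.03 tilt [-0.001  0.    -1.   ] t 3.2 F [-0.1 -0.3  0.4] open 42.4 pos [666.7 -23.1 106.9]
(np.float64(275.1664766917225), np.float64(207.04464814258208))
```

View pics/w1.png

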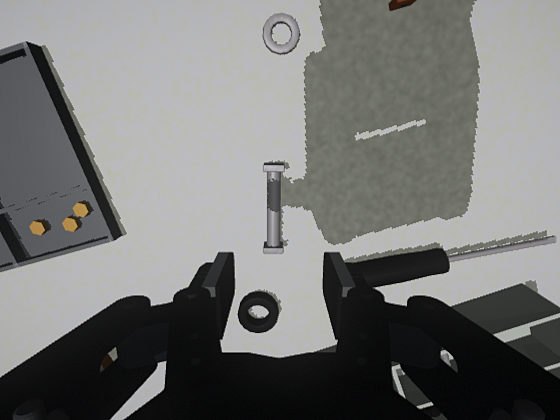

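The wrist view shows the short pillar upright at (274,207), against a prediction of (275,207), so the position holds. I go down and grip.

```bash
python3 -m creep '[{"offset":[-0.13,-0.12,0.8],"dr":[0,0,0],"claw":0.5},{"offset":[0,0,0.8],"dr":[0,0,0],"claw":0.5},{"offset":[0,0,0.8],"dr":[0,0,0],"claw":0.5},{"offset":[0,0,0.7],"dr":[0,0,0],"claw":0.5},{"offset":[0,0,0.5],"dr":[0,0,0],"claw":0.5},{"offset":[0,0,0.3],"dr":[0,0,0],"claw":0.5},{"offset":[0,0,0.22],"dr":[0,0,0],"claw":0.5},{"offset":[0,0,0],"dr":[0,0,0],"claw":0.5},{"offset":[0,0,0],"dr":[0,0,0],"claw":0},{"offset":[0,0,0],"dr":[0,0,0],"claw":0},{"offset":[0,0,0],"dr":[0,0,0],"claw":0},{"offset":[0,0,0],"dr":[0,0,0],"claw":0},{"offset":[0,0,0],"dr":[0,0,0],"claw":0},{"offset":[0,0,0],"dr":[0,0,0],"claw":0}]'
python3 st.py 668.5 -27 3 68.3
```

```text
clock: 4.65
position: [669.0, -28.3, 3.8]
ee_rot: [0.588, 3.086, 0.0]
contact_force: [-0.8, 0.0, -0.3]
opening: -0.2
togo [0.04 0.04 0.03] units; yaw 68.4 turn dr z 0.02 tilt [ 0.  0. -1.] t 4.65 F [-0.8  0.  -0.3] open -0.2 pos [669.  -28.3   3.8]
```

The fingers closed to zero, so the grasp missed. I look again.

Run:
```python
from h import *
d=snap('wrist'); t=snap('top'); s=snap('scene')
a=cv2.resize(d['image'],(400,300)); b=cv2.resize(t['image'][60:150,230:350],(400,300),interpolation=cv2.INTER_CUBIC)
c=cv2.resize(s['image'][210:330,150:310],(400,300),interpolation=cv2.INTER_CUBIC)
cv2.imwrite('pics/m1.png',np.vstack([np.hstack([a,b]),np.hstack([c,c*0])]))
for p in((669,-28,9),(669,-28,3)): print(proj(d,p),proj(t,p),proj(s,p))
```

```text
(np.float64(278.97724667344824), np.float64(244.1958942510214)) (np.float64(282.8596679433504), np.float64(103.60348918432845)) (np.float64(217.81233026248046), np.float64(274.03291855202434))
(np.float64(278.95929397031944), np.float64(240.65480959655866)) (np.float64(282.7180780726005), np.float64(104.5718095464472)) (np.float64(218.1365932277004), np.float64(275.6179347543399))
```

View pics/m1.png

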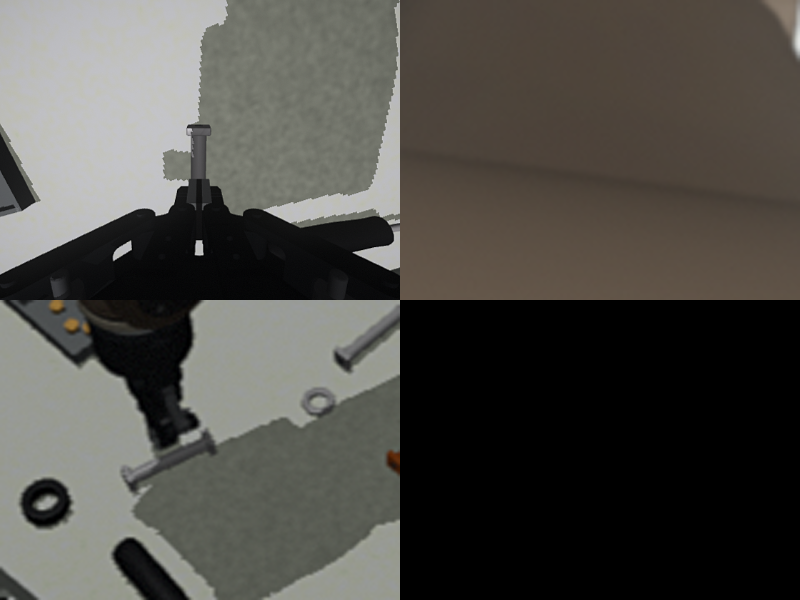

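Run:
```python
from h import *
d=snap('wrist'); s=snap('scene')
a=cv2.resize(d['image'][160:360,200:360],(400,500),interpolation=cv2.INTER_CUBIC)
c=cv2.resize(s['image'][225:305,180:244],(400,500),interpolation=cv2.INTER_CUBIC)
cv2.imwrite('pics/m2.png',np.clip(np.hstack([a,c])*1.8,0,255).astype(np.uint8))
```

```text
(no output)
```

View pics/m2.png

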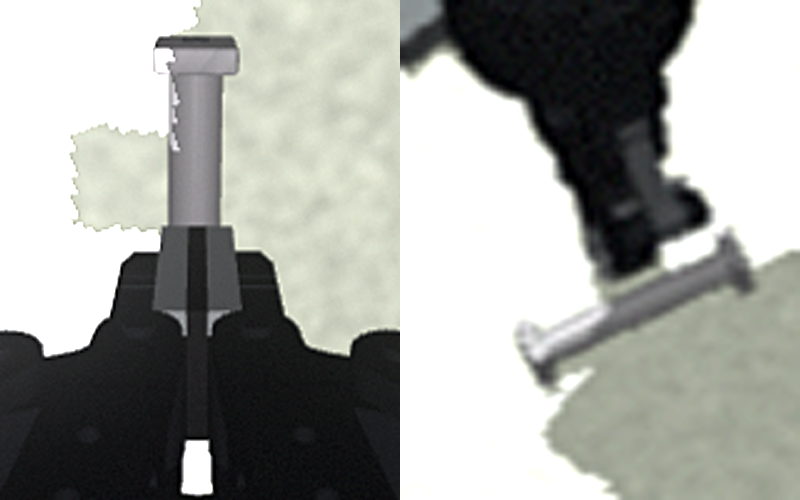

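The wrist view shows the shut fingers over the middle of the shaft. The scene view shows daylight between the tips at (216,269) and the shaft, so the tips are well above the reported z of 3.8. I check the actual tip height.

Run:
```python
from h import *
d=snap('wrist'); s=snap('scene')
W=np.array(d['world_to_cam']); c,_=ray(d,0,0); print('wrist cam',c,'fx',d['fx'],'view',-W[2,:3]); 
for z in (0,20,25,30,35): print(z,proj(s,(669,-28,z)),proj(d,(669,-28,z)))
# far foot: apparent width 33px, 18mm
far=np.array([669,-28])-37*np.array([np.cos(np.radians(-21.7)),np.sin(np.radians(-21.7))])
for z in(0,18):
  q=W[:3,:3]@np.r_[far,z]+W[:3,3]; print('foot width px claimed',18*d['fx']/-q[2],proj(d,np.r_[far,z]))
# bench features: washer/tray seen in w1 cannot reuse; pillar foot rows
g=cv2.cvtColor(s['image'],cv2.COLOR_BGR2GRAY); print(g[255:282,216])
```

```text
wrist cam [608.22953477  -4.33447175 182.17950623] fx 317.0131398569131 view [ 0.24279386 -0.09629447 -0.96528675]
0 (np.float64(218.297636006157), np.float64(276.4051212063805)) (np.float64(278.93511506640385), np.float64(239.05765004364383))
20 (np.float64(217.2101936539399), np.float64(271.0896398464317)) (np.float64(278.99500057963587), np.float64(251.40686385823818))
25 (np.float64(216.93316576782894), np.float64(269.7355114535043)) (np.float64(279.01211285964933), np.float64(254.9356505937406))
30 (np.float64(216.654023639078), np.float64(268.3710485197891)) (np.float64(279.03023277799787), np.float64(258.67222616791696))
35 (np.float64(216.37274297151595), np.float64(266.9961322841913)) (np.float64(279.0494520350827), np.float64(262.63550046062204))
foot width px claimed 31.143345280977883 (np.float64(279.1143402455774), np.float64(178.59530255055884))
foot width px claimed 34.40606152688229 (np.float64(279.1895268437827), np.float64(183.89354602511224))
[12 12 32 40 24  6  6 12 11  5  7 10  6 18 60 93 80 62 70 70 62 56 61 92
 95 95 96]
```

Run:
```python
from h import *
t=bot.get_image('top'); d=bot.get_image('wrist'); d=dict(d); W=np.array(d['world_to_cam']).copy()
W[:3,3]-=W[:3,:3]@np.array([-2.3,5.2,103.1]); d['world_to_cam']=W
for e in (0,20,40):
  V=W.copy(); V[:3,3]-=W[:3,:3]@np.array([0,0,e]); d['world_to_cam']=V
  a,b=onz(d,281,33,3),onz(d,258,312,5)
  print(e,a,b,np.linalg.norm(a-b))
a,b=onz(t,252,174,3),onz(t,310.5,54.5,5); print(a,b,np.linalg.norm(a-b))
s=bot.get_image('scene')
for z in(0,20,30,40):print(z,proj(s,(679,-32,z)),proj(s,(659,-24,z)),proj(d,(659,-24,z)))
```

```text
0 [538.52836899  29.74387107   3.        ] [763.55479694 -83.35364706   5.        ] 251.85698696371657
20 [533.75287569  31.78976278   3.        ] [774.80237896 -89.36342641   5.        ] 269.7905822642688
40 [528.9773824   33.83565449   3.        ] [786.04996099 -95.37320577   5.        ] 287.7242433870131
[539.17712598  30.32429775   3.        ] [764.04147991 -81.46473859   5.        ] 251.12699240997108
0 (np.float64(213.68623210078238), np.float64(278.55968353680595)) (np.float64(222.8778863995743), np.float64(274.26511456977437)) (np.float64(274.9095265421543), np.float64(186.3632442801124))
20 (np.float64(212.52493991548863), np.float64(273.2586005320925)) (np.float64(221.86331713768342), np.float64(268.9355533304897)) (np.float64(274.6923758864858), np.float64(189.9971038601583))
30 (np.float64(211.930953314305), np.float64(270.5471620875413)) (np.float64(221.344458033483), np.float64(266.20997167306507)) (np.float64(274.57333081001127), np.float64(191.98923734127783))
40 (np.float64(211.32779849196072), np.float64(267.79387241726636)) (np.float64(220.81764606871013), np.float64(263.44261341246465)) (np.float64(274.4463786922812), np.float64(194.11368945402927))
```

The wrist camera height agrees with the top view: 251.9 mm against 251.1 mm between washer and ring. The arm pose is therefore right and the finger tips sit higher than the stated TCP. I calibrate by touching the shaft top (z = 15) gently with shut fingers.

```bash
for i in 1; do python3 -m creep '[{"offset":[0,0,0.1],"dr":[0,0,0],"claw":0},{"offset":[0,0,0.1],"dr":[0,0,0],"claw":0},{"offset":[0,0,0],"dr":[0,0,0],"claw":0}]'; done
python3 -m creep '[{"offset":[0,0,0.06],"dr":[0,0,0],"claw":0},{"offset":[0,0,0],"dr":[0,0,0],"claw":0}]'
```

```text
clock: 5.45
position: [668.7, -28.3, -1.8]
ee_rot: [-0.588, -3.085, -0.0]
contact_force: [-0.4, 0.0, -0.1]
opening: 0.1
clock: 5.65
position: [668.9, -28.3, -3.0]
ee_rot: [-0.588, -3.086, -0.0]
contact_force: [0.0, -0.0, 0.6]
opening: -0.1
```

```bash
python3 -m creep '[{"offset":[0,0,0.08],"dr":[0,0,0],"claw":0},{"offset":[0,0,0],"dr":[0,0,0],"claw":0}]'|grep -E "position|force"
python3 -m creep '[{"offset":[0,0,0.06],"dr":[0,0,0],"claw":0},{"offset":[0,0,0],"dr":[0,0,0],"claw":0}]'|grep -E "position|force"
python3 - <<'E'
from h import *
s=snap('scene'); im=s['image'][225:305,170:250]
cv2.imwrite('pics/m3.png',np.clip(cv2.resize(im,(560,560),interpolation=cv2.INTER_CUBIC)*2.,0,255).astype(np.uint8))
E
```

```text
position: [668.9, -28.3, -5.1]
contact_force: [-0.1, 0.5, 0.3]
position: [668.9, -28.3, -6.5]
contact_force: [0.8, -0.1, -0.1]
```

View pics/m3.png

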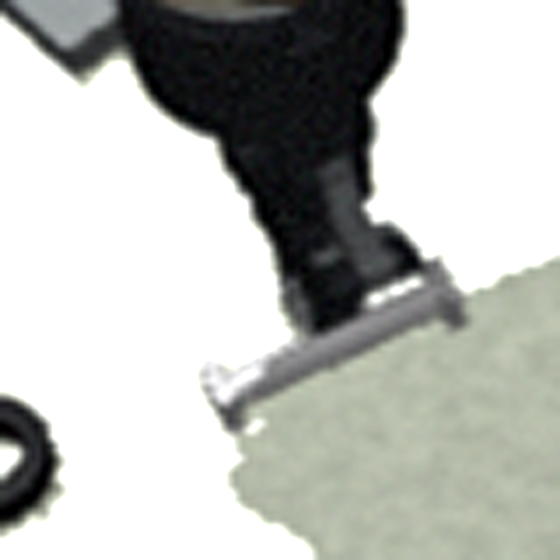

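```bash
for k in 1; do python3 -m creep '[{"offset":[0,0,0.06],"dr":[0,0,0],"claw":0},{"offset":[0,0,0],"dr":[0,0,0],"claw":0}]'|grep -E "position|force"; done
python3 -m creep '[{"offset":[0,0,0.06],"dr":[0,0,0],"claw":0},{"offset":[0,0,0],"dr":[0,0,0],"claw":0}]'|grep -E "position|force"
python3 -m creep '[{"offset":[0,0,0.06],"dr":[0,0,0],"claw":0},{"offset":[0,0,0],"dr":[0,0,0],"claw":0}]'|grep -E "position|force"
```

```text
position: [668.9, -28.3, -8.0]
contact_force: [-0.1, 0.4, -0.2]
position: [668.9, -28.3, -9.5]
contact_force: [-0.5, -0.2, -0.8]
position: [669.0, -28.3, -11.0]
contact_force: [0.4, 0.4, -0.6]
```

```bash
python3 -m creep '[{"offset":[0,0,0.06],"dr":[0,0,0],"claw":0},{"offset":[0,0,0],"dr":[0,0,0],"claw":0}]'|grep -E "position|force"
python3 -m creep '[{"offset":[0,0,0.06],"dr":[0,0,0],"claw":0},{"offset":[0,0,0],"dr":[0,0,0],"claw":0}]'|grep -E "position|force"
python3 - <<'E'
from h import *
s=snap('scene'); d=snap('wrist')
a=cv2.resize(s['image'][235:295,180:250],(467,400),interpolation=cv2.INTER_CUBIC)
b=cv2.resize(d['image'][150:350,200:360],(320,400),interpolation=cv2.INTER_CUBIC)
cv2.imwrite('pics/m4.png',np.clip(np.hstack([a,b])*2.,0,255).astype(np.uint8))
E
```

```text
position: [668.9, -28.3, -12.5]
contact_force: [0.5, 0.2, -0.5]
position: [668.9, -28.3, -14.0]
contact_force: [-0.0, 0.3, -0.2]
```

View pics/m4.png

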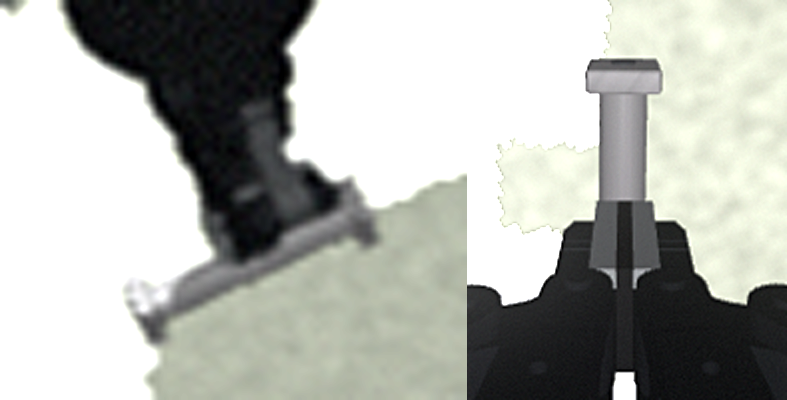

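```bash
python3 -m creep '[{"offset":[0,0,0.06],"dr":[0,0,0],"claw":0},{"offset":[0,0,0],"dr":[0,0,0],"claw":0}]'|grep -E "position|force"
python3 -m creep '[{"offset":[0,0,0.06],"dr":[0,0,0],"claw":0},{"offset":[0,0,0],"dr":[0,0,0],"claw":0}]'|grep -E "position|force"
python3 -m creep '[{"offset":[0,0,0.04],"dr":[0,0,0],"claw":0},{"offset":[0,0,0],"dr":[0,0,0],"claw":0}]'|grep -E "position|force"
```

```text
position: [668.9, -28.3, -15.5]
contact_force: [0.2, 0.4, 1.5]
position: [668.9, -28.3, -17.0]
contact_force: [0.3, -0.2, 0.4]
position: [669.0, -28.3, -17.9]
contact_force: [-0.4, 0.0, 0.6]
```

```bash
python3 -m creep '[{"offset":[0,0,0.04],"dr":[0,0,0],"claw":0},{"offset":[0,0,0],"dr":[0,0,0],"claw":0}]'|grep -E "position|force"
python3 -m creep '[{"offset":[0,0,0.04],"dr":[0,0,0],"claw":0},{"offset":[0,0,0],"dr":[0,0,0],"claw":0}]'|grep -E "position|force"
python3 -m creep '[{"offset":[0,0,0.04],"dr":[0,0,0],"claw":0},{"offset":[0,0,0],"dr":[0,0,0],"claw":0}]'|grep -E "position|force"
```

```text
position: [669.0, -28.3, -18.9]
contact_force: [0.2, -1.2, -0.5]
position: [669.1, -28.3, -19.5]
contact_force: [-0.7, 0.7, 2.6]
position: [669.2, -28.3, -19.7]
contact_force: [-3.3, 0.6, 10.5]
```

Contact comes at a reported z of about -19.5, so the finger tips are about 34 mm above the reported TCP (tip z ≈ reported + 34). I back off, open, go down to a reported z of about -31, and grip.

```bash
python3 -m creep '[{"offset":[0,0,-0.6],"dr":[0,0,0],"claw":0},{"offset":[0,0,-0.2],"dr":[0,0,0],"claw":0.45},{"offset":[0,0,0],"dr":[0,0,0],"claw":0.45},{"offset":[0,0,0],"dr":[0,0,0],"claw":0.45},{"offset":[0,0,0],"dr":[0,0,0],"claw":0.45},{"offset":[0,0,0],"dr":[0,0,0],"claw":0.45},{"offset":[0,0,0.5],"dr":[0,0,0],"claw":0.45},{"offset":[0,0,0.3],"dr":[0,0,0],"claw":0.45},{"offset":[0,0,0.2],"dr":[0,0,0],"claw":0.45},{"offset":[0,0,0.1],"dr":[0,0,0],"claw":0.45},{"offset":[0,0,0],"dr":[0,0,0],"claw":0.45},{"offset":[0,0,0],"dr":[0,0,0],"claw":0.45}]'
```

```text
clock: 9.6
position: [669.1, -28.3, -28.2]
ee_rot: [0.588, 3.086, 0.0]
contact_force: [-0.9, -0.3, 0.2]
opening: 38.4
```

```bash
python3 -m creep '[{"offset":[0,0,0.12],"dr":[0,0,0],"claw":0.45},{"offset":[0,0,0],"dr":[0,0,0],"claw":0},{"offset":[0,0,0],"dr":[0,0,0],"claw":0},{"offset":[0,0,0],"dr":[0,0,0],"claw":0},{"offset":[0,0,0],"dr":[0,0,0],"claw":0},{"offset":[0,0,0],"dr":[0,0,0],"claw":0},{"offset":[0,0,0],"dr":[0,0,0],"claw":0}]'
```

```text
clock: 10.3
position: [669.1, -28.3, -31.1]
ee_rot: [0.588, 3.086, 0.0]
contact_force: [-0.1, 0.8, 4.3]
opening: 9.5
```

```bash
python3 -m creep '[{"offset":[0,0,0],"dr":[0,0,0],"claw":0},{"offset":[0,0,0],"dr":[0,0,0],"claw":0}]'
python3 - <<'E'
from h import *
s=snap('scene'); d=snap('wrist')
a=cv2.resize(s['image'][235:295,180:250],(467,400),interpolation=cv2.INTER_CUBIC)
b=cv2.resize(d['image'][150:350,200:360],(320,400),interpolation=cv2.INTER_CUBIC)
cv2.imwrite('pics/m5.png',np.clip(np.hstack([a,b])*2.,0,255).astype(np.uint8))
E
```

```text
clock: 10.5
position: [669.1, -28.3, -31.1]
ee_rot: [0.588, 3.086, 0.0]
contact_force: [-1.8, 1.2, 5.8]
opening: 9.0
```

View pics/m5.png

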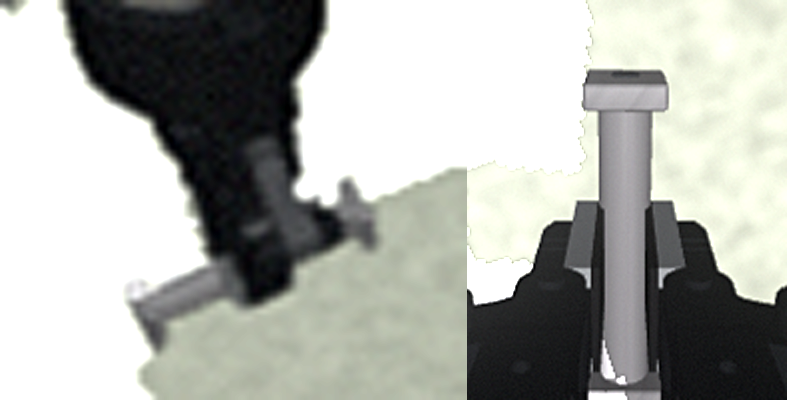

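The wrist view shows the shaft between the pads, with an opening of 9 mm. I lift slightly to test the grip.

```bash
python3 -m creep '[{"offset":[0,0,-0.1],"dr":[0,0,0],"claw":0},{"offset":[0,0,-0.1],"dr":[0,0,0],"claw":0},{"offset":[0,0,-0.2],"dr":[0,0,0],"claw":0},{"offset":[0,0,0],"dr":[0,0,0],"claw":0},{"offset":[0,0,0],"dr":[0,0,0],"claw":0}]'
```

```text
clock: 11.1
position: [669.1, -28.3, -21.2]
ee_rot: [0.588, 3.086, 0.0]
contact_force: [0.1, 0.0, -0.7]
opening: 9.2
```

It's held: the force is -0.7 N (its own weight) and the opening is steady. I lift and turn to the gauge's yaw.

```bash
python3 -m creep '[{"offset":[0,0,-0.4],"dr":[0,0,-0.7],"claw":0},{"offset":[0,0,-0.4],"dr":[0,0,-0.7],"claw":0},{"offset":[0,0,-0.4],"dr":[0,0,-0.7],"claw":0},{"offset":[0,0,-0.4],"dr":[0,0,-0.7],"claw":0},{"offset":[0,0,-0.4],"dr":[0,0,-0.7],"claw":0},{"offset":[0,0,-0.4],"dr":[0,0,-0.7],"claw":0},{"offset":[0,0,-0.4],"dr":[0,0,-0.7],"claw":0},{"offset":[0,0,-0.4],"dr":[0,0,-0.7],"claw":0},{"offset":[0,0,0],"dr":[0,0,0],"claw":0},{"offset":[0,0,0],"dr":[0,0,0],"claw":0}]'
python3 st.py 502.2 262.4 60 102.3
```

```text
clock: 12.1
position: [668.9, -28.3, 58.5]
ee_rot: [-0.326, 3.125, 0.0]
contact_force: [-0.1, 0.1, -0.7]
opening: 9.4
togo [ 4.13 12.75 -0.06] units; yaw 101.9 turn dr z -0.07 tilt [-0.  0. -1.] t 12.1 F [-0.1  0.1 -0.7] open 9.4 pos [668.9 -28.3  58.5]
```

```bash
python3 -m creep '[{"offset":[0.15,0.5,0],"dr":[0,0,-0.07],"claw":0},{"offset":[0.29,0.9,0],"dr":[0,0,0],"claw":0},{"offset":[0.29,0.9,0],"dr":[0,0,0],"claw":0},{"offset":[0.29,0.9,0],"dr":[0,0,0],"claw":0},{"offset":[0.29,0.9,0],"dr":[0,0,0],"claw":0},{"offset":[0.29,0.9,0],"dr":[0,0,0],"claw":0},{"offset":[0.29,0.9,0],"dr":[0,0,0],"claw":0},{"offset":[0.29,0.9,0],"dr":[0,0,0],"claw":0},{"offset":[0.29,0.9,0],"dr":[0,0,0],"claw":0},{"offset":[0.29,0.9,0],"dr":[0,0,0],"claw":0},{"offset":[0.29,0.9,0],"dr":[0,0,0],"claw":0},{"offset":[0.29,0.9,0],"dr":[0,0,0],"claw":0},{"offset":[0.29,0.9,0],"dr":[0,0,0],"claw":0},{"offset":[0.29,0.9,0],"dr":[0,0,0],"claw":0},{"offset":[0.15,0.5,0],"dr":[0,0,0],"claw":0},{"offset":[0,0,0],"dr":[0,0,0],"claw":0},{"offset":[0,0,0],"dr":[0,0,0],"claw":0}]'
python3 st.py 502.2 262.4 10 102.3
```

```text
clock: 13.8
position: [501.3, 259.7, 58.6]
ee_rot: [0.341, -3.123, 0.0]
contact_force: [0.1, 0.3, -0.9]
opening: 9.2
togo [-0.06  0.1   1.94] units; yaw 102.5 turn dr z 0.03 tilt [-0. -0. -1.] t 13.8 F [ 0.1  0.3 -0.9] open 9.2 pos [501.3 259.7  58.6]
```

```bash
python3 -m creep '[{"offset":[-0.06,0.1,0.5],"dr":[0,0,0],"claw":0},{"offset":[0,0,0.5],"dr":[0,0,0],"claw":0},{"offset":[0,0,0.4],"dr":[0,0,0],"claw":0},{"offset":[0,0,0.2],"dr":[0,0,0],"claw":0},{"offset":[0,0,0],"dr":[0,0,0],"claw":0},{"offset":[0,0,0],"dr":[0,0,0],"claw":0}]'
python3 - <<'E'
from h import *
s=snap('scene'); d=snap('wrist')
for n,p in(('c',(502.2,262.4,41)),('far',(502.2+50*np.cos(.216),262.4+50*np.sin(.216),41)),('near',(502.2-50*np.cos(.216),262.4-50*np.sin(.216),41))): print(n,proj(d,p),proj(s,p))
a=cv2.resize(s['image'][235:335,330:430],(400,400),interpolation=cv2.INTER_CUBIC)
b=cv2.resize(d['image'][100:380,140:420],(400,400),interpolation=cv2.INTER_CUBIC)
cv2.imwrite('pics/g1.png',np.clip(np.hstack([a,b])*1.8,0,255).astype(np.uint8))
E
```

```text
clock: 14.4
position: [502.3, 262.5, 18.6]
ee_rot: [0.34, -3.123, -0.0]
contact_force: [0.2, -0.4, -0.7]
opening: 9.4
c (np.float64(278.8580672223439), np.float64(255.57683851820624)) (np.float64(380.0722320212369), np.float64(284.5346435370559))
far (np.float64(278.7104042463262), np.float64(337.0483162456161)) (np.float64(371.8920451416984), np.float64(304.50691417733844))
near (np.float64(279.03064510478515), np.float64(160.35882595516895)) (np.float64(387.75630137135994), np.float64(265.7736647306629))
```

View pics/g1.png

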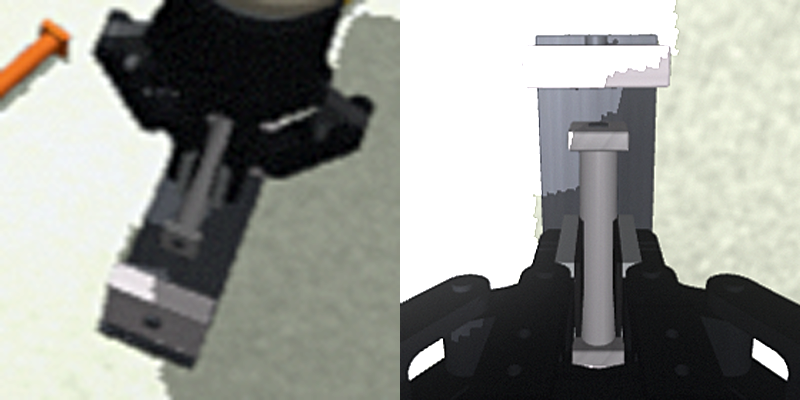

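The pillar is aligned. The near cheek's inner edge is at wrist row 161 (predicted 160), and the far foot is clear of the far cheek in the scene view. I lower it.

```bash
python3 -m creep '[{"offset":[0,0,0.4],"dr":[0,0,0],"claw":0},{"offset":[0,0,0.4],"dr":[0,0,0],"claw":0},{"offset":[0,0,0.3],"dr":[0,0,0],"claw":0},{"offset":[0,0,0.3],"dr":[0,0,0],"claw":0},{"offset":[0,0,0.2],"dr":[0,0,0],"claw":0},{"offset":[0,0,0],"dr":[0,0,0],"claw":0},{"offset":[0,0,0],"dr":[0,0,0],"claw":0}]'
python3 -m creep '[{"offset":[0,0,0.06],"dr":[0,0,0],"claw":0},{"offset":[0,0,0.06],"dr":[0,0,0],"claw":0},{"offset":[0,0,0],"dr":[0,0,0],"claw":0}]'
```

```text
clock: 15.2
position: [502.3, 262.6, -21.3]
ee_rot: [0.341, -3.123, -0.0]
contact_force: [-0.4, 0.3, -1.3]
opening: 9.4
clock: 15.5
position: [502.2, 262.6, -24.3]
ee_rot: [-0.341, 3.123, 0.0]
contact_force: [0.5, -0.1, -0.2]
opening: 9.6
```

```bash
python3 -m creep '[{"offset":[0,0,0.05],"dr":[0,0,0],"claw":0},{"offset":[0,0,0],"dr":[0,0,0],"claw":0}]'
python3 -m creep '[{"offset":[0,0,0.05],"dr":[0,0,0],"claw":0},{"offset":[0,0,0],"dr":[0,0,0],"claw":0},{"offset":[0,0,0],"dr":[0,0,0],"claw":0}]'
```

```text
clock: 15.7
position: [502.4, 262.7, -25.1]
ee_rot: [-0.341, 3.122, 0.0]
contact_force: [-0.5, -0.1, 4.8]
opening: 8.9
clock: 16.0
position: [502.4, 262.7, -25.3]
ee_rot: [-0.341, 3.122, 0.001]
contact_force: [-5.0, -2.3, 20.2]
opening: 9.1
```

It bottoms at -25.2, just where it should. I release it so it sits fully, grip again, and lift out.

```bash
python3 -m creep '[{"offset":[0,0,-0.06],"dr":[0,0,0],"claw":0},{"offset":[0,0,0],"dr":[0,0,0],"claw":0.3},{"offset":[0,0,0],"dr":[0,0,0],"claw":0.3},{"offset":[0,0,0],"dr":[0,0,0],"claw":0.3},{"offset":[0,0,0],"dr":[0,0,0],"claw":0.3},{"offset":[0,0,0],"dr":[0,0,0],"claw":0.3}]'
python3 -m creep '[{"offset":[0,0,0],"dr":[0,0,0],"claw":0},{"offset":[0,0,0],"dr":[0,0,0],"claw":0},{"offset":[0,0,0],"dr":[0,0,0],"claw":0},{"offset":[0,0,0],"dr":[0,0,0],"claw":0},{"offset":[0,0,0],"dr":[0,0,0],"claw":0},{"offset":[0,0,0],"dr":[0,0,0],"claw":0},{"offset":[0,0,0],"dr":[0,0,0],"claw":0}]'
```

```text
clock: 16.6
position: [502.2, 262.6, -25.4]
ee_rot: [0.34, -3.123, -0.0]
contact_force: [0.0, -0.4, -0.3]
opening: 26.0
clock: 17.3
position: [502.2, 262.6, -25.2]
ee_rot: [-0.341, 3.123, 0.0]
contact_force: [-1.5, 0.1, 4.9]
opening: 9.5
```

```bash
python3 -m creep '[{"offset":[0,0,-0.2],"dr":[0,0,0],"claw":0},{"offset":[0,0,-0.5],"dr":[0,0,0],"claw":0},{"offset":[0,0,-0.6],"dr":[0,0,0],"claw":0},{"offset":[0,0,-0.6],"dr":[0,0,0],"claw":0},{"offset":[0,0,-0.6],"dr":[0,0,0],"claw":0},{"offset":[0,0,-0.5],"dr":[0,0,0],"claw":0},{"offset":[0,0,-0.1],"dr":[0,0,0.53],"claw":0},{"offset":[0,0,-0.1],"dr":[0,0,0.53],"claw":0},{"offset":[0,0,0],"dr":[0,0,0.53],"claw":0},{"offset":[0,0,0],"dr":[0,0,0.53],"claw":0},{"offset":[0,0,0],"dr":[0,0,0.53],"claw":0},{"offset":[0,0,0],"dr":[0,0,0.53],"claw":0},{"offset":[0,0,0],"dr":[0,0,0],"claw":0},{"offset":[0,0,0],"dr":[0,0,0],"claw":0}]'
python3 st.py 529.0 -206.2 50 83.5
```

```text
clock: 18.7
position: [502.2, 262.6, 55.0]
ee_rot: [0.179, 3.136, 0.0]
contact_force: [0.1, 0.1, -0.4]
opening: 9.5
togo [ -3.2  -18.51   0.2 ] units; yaw 83.5 turn dr z -0.01 tilt [ 0.  0. -1.] t 18.7 F [ 0.1  0.1 -0.4] open 9.5 pos [502.2 262.6  55. ]
```

```bash
python3 -m creep '[{"offset":[-0.1,-0.5,0],"dr":[0,0,0],"claw":0},{"offset":[-0.17,-1,0],"dr":[0,0,0],"claw":0},{"offset":[-0.17,-1,0],"dr":[0,0,0],"claw":0},{"offset":[-0.17,-1,0],"dr":[0,0,0],"claw":0},{"offset":[-0.17,-1,0],"dr":[0,0,0],"claw":0},{"offset":[-0.17,-1,0],"dr":[0,0,0],"claw":0},{"offset":[-0.17,-1,0],"dr":[0,0,0],"claw":0},{"offset":[-0.17,-1,0],"dr":[0,0,0],"claw":0},{"offset":[-0.17,-1,0],"dr":[0,0,0],"claw":0},{"offset":[-0.17,-1,0],"dr":[0,0,0],"claw":0},{"offset":[-0.17,-1,0],"dr":[0,0,0],"claw":0},{"offset":[-0.17,-1,0],"dr":[0,0,0],"claw":0},{"offset":[-0.17,-1,0],"dr":[0,0,0],"claw":0},{"offset":[-0.17,-1,0],"dr":[0,0,0],"claw":0},{"offset":[-0.17,-1,0],"dr":[0,0,0],"claw":0},{"offset":[-0.17,-1,0],"dr":[0,0,0],"claw":0},{"offset":[-0.17,-1,0],"dr":[0,0,0],"claw":0},{"offset":[-0.17,-1,0],"dr":[0,0,0],"claw":0},{"offset":[-0.17,-0.9,0],"dr":[0,0,0],"claw":0},{"offset":[0,0,0],"dr":[0,0,0],"claw":0}]'
python3 st.py 529.0 -206.2 -24 83.5
python3 - <<'E'
from h import *
d=snap('wrist','w_tray.png'); c=np.array([548.5,-255.7]);t=np.radians(-6.53);M=np.array([[np.cos(t),-np.sin(t)],[np.sin(t),np.cos(t)]])
for q in((-80,2,16),(-80,92,16),(30,2,16),(30,92,16)): print(q,proj(d,np.r_[c+M@q[:2],q[2]]))
hsv=cv2.cvtColor(d['image'],cv2.COLOR_BGR2HSV); m=cv2.inRange(hsv,(15,90,60),(35,255,255)); n,_,st,ce=cv2.connectedComponentsWithStats(m); print('nuts px',[(ce[i].round(),onz(d,*ce[i],7).round(),(M.T@(onz(d,*ce[i],7)[:2]-c)).round()) for i in range(1,n) if st[i,4]>40])
E
```

```text
clock: 20.7
position: [527.3, -206.4, 54.7]
ee_rot: [0.185, 3.135, -0.001]
contact_force: [0.2, 1.2, -0.9]
opening: 9.7
togo [-0.06  0.02  3.15] units; yaw 83.3 turn dr z -0.04 tilt [ 0.001 -0.001 -1.   ] t 20.7 F [ 0.2  1.2 -0.9] open 9.7 pos [ 527.3 -206.4   54.7]
(-80, 2, 16) (np.float64(212.12590196646093), np.float64(146.85400607404915))
(-80, 92, 16) (np.float64(346.2191182306358), np.float64(146.37864443206973))
(30, 2, 16) (np.float64(220.52148411087265), np.float64(294.1014231121303))
(30, 92, 16) (np.float64(338.62557303181296), np.float64(293.77588659618095))
nuts px []
```

```bash
python3 -m creep '[{"offset":[-0.06,0.02,0.4],"dr":[0,0,0],"claw":0},{"offset":[0,0,0.7],"dr":[0,0,0],"claw":0},{"offset":[0,0,0.7],"dr":[0,0,0],"claw":0},{"offset":[0,0,0.7],"dr":[0,0,0],"claw":0},{"offset":[0,0,0.4],"dr":[0,0,0],"claw":0},{"offset":[0,0,0.2],"dr":[0,0,0],"claw":0},{"offset":[0,0,0.08],"dr":[0,0,0],"claw":0},{"offset":[0,0,0],"dr":[0,0,0],"claw":0},{"offset":[0,0,0],"dr":[0,0,0],"claw":0}]'
```

```text
clock: 21.65
position: [529.4, -203.2, -24.3]
ee_rot: [0.181, 3.136, -0.0]
contact_force: [0.3, -0.6, -0.6]
opening: 9.4
```

```bash
python3 -m creep '[{"offset":[0,-0.06,0.06],"dr":[0,0,0],"claw":0},{"offset":[0,-0.06,0.05],"dr":[0,0,0],"claw":0},{"offset":[0,0,0],"dr":[0,0,0],"claw":0},{"offset":[0,0,0],"dr":[0,0,0],"claw":0}]'
```

```text
clock: 22.05
position: [529.0, -206.2, -27.2]
ee_rot: [0.182, 3.136, -0.0]
contact_force: [0.3, 2.1, 5.8]
opening: 9.3
```

```bash
python3 -m creep '[{"offset":[0,0,0],"dr":[0,0,0],"claw":0.35},{"offset":[0,0,0],"dr":[0,0,0],"claw":0.35},{"offset":[0,0,0],"dr":[0,0,0],"claw":0.35},{"offset":[0,0,0],"dr":[0,0,0],"claw":0.35},{"offset":[0,0,-0.3],"dr":[0,0,0],"claw":0.35},{"offset":[0,0,-0.6],"dr":[0,0,0],"claw":0.35},{"offset":[0,0,-0.7],"dr":[0,0,0],"claw":0.35},{"offset":[0,0,-0.7],"dr":[0,0,0],"claw":0.4},{"offset":[0,0,-0.7],"dr":[0,0,0],"claw":0.45},{"offset":[0,0,-0.6],"dr":[0,0,0],"claw":0.45},{"offset":[0,0,0],"dr":[0,0,0],"claw":0.45},{"offset":[0,0,0],"dr":[0,0,0],"claw":0.45}]'
python3 st.py 435.5 28 10 84.2
python3 - <<'E'
from h import *
d=snap('wrist','w_tray2.png'); g=cv2.cvtColor(d['image'],cv2.COLOR_BGR2GRAY)
print(proj(d,(529,-206.2,13))); x=int(proj(d,(529,-206.2,13))[0])
print(g[100:300:6,x]); print(g[215,x-60:x+60:4])
E
```

```text
clock: 23.25
position: [528.7, -206.1, 62.5]
ee_rot: [0.182, 3.136, -0.0]
contact_force: [-0.5, -1.2, -0.3]
opening: 38.6
togo [4.79 8.87 2.1 ] units; yaw 83.4 turn dr z -0.14 tilt [ 0. -0. -1.] t 23.25 F [-0.5 -1.2 -0.3] open 38.6 pos [ 528.7 -206.1   62.5]
(np.float64(278.57651554657514), np.float64(218.8882143715498))
[225 224 225 225 223 224 232 151 150 148 147  57 208 212 209 206 203 202
 134 104 104 104 101  99 178 182 180 179 186 115 126  37 117 115]
[ 67 138 136 135 135 135 136 136 133 136  68  71  70  58  88 105  91  70
  70  69  69  69  70  69  70  70  71  70  69  35]
```

```bash
python3 -m creep '[{"offset":[0.3,0.47,0],"dr":[0,0,-0.14],"claw":0.45},{"offset":[0.5,0.93,0],"dr":[0,0,0],"claw":0.45},{"offset":[0.5,0.93,0],"dr":[0,0,0],"claw":0.45},{"offset":[0.5,0.93,0],"dr":[0,0,0],"claw":0.45},{"offset":[0.5,0.93,0],"dr":[0,0,0],"claw":0.45},{"offset":[0.5,0.93,0],"dr":[0,0,0],"claw":0.45},{"offset":[0.5,0.93,0],"dr":[0,0,0],"claw":0.45},{"offset":[0.5,0.93,0],"dr":[0,0,0],"claw":0.45},{"offset":[0.5,0.93,0],"dr":[0,0,0],"claw":0.45},{"offset":[0.49,0.96,0],"dr":[0,0,0],"claw":0.45},{"offset":[0,0,0.6],"dr":[0,0,0],"claw":0.45},{"offset":[0,0,0.2],"dr":[0,0,0],"claw":0.45},{"offset":[0,0,0],"dr":[0,0,0],"claw":0.45},{"offset":[0,0,0],"dr":[0,0,0],"claw":0.45}]'
python3 st.py 435.5 28 -31 84.2
python3 - <<'E'
from h import *
d=snap('wrist','w_long.png'); g=cv2.cvtColor(d['image'],cv2.COLOR_BGR2GRAY)
k=np.radians(-5.8); ax=np.array([np.cos(k),np.sin(k)])
for s in(-57,-30,0): 
  p=np.r_[np.array([435.5,28])+s*ax,12]; u,v=proj(d,p); print(s,u,v, g[int(v),int(u)-16:int(u)+18:2])
u,v=proj(d,(435.5,28,9));print('col',g[60:330:6,int(u)])
E
```

```text
clock: 24.7
position: [432.1, 26.5, 42.4]
ee_rot: [-0.159, -3.137, -0.0]
contact_force: [0.4, -0.7, 0.1]
opening: 38.5
togo [-0.13  0.07  2.94] units; yaw 84.2 turn dr z -0.0 tilt [-0.001  0.    -1.   ] t 24.7 F [ 0.4 -0.7  0.1] open 38.5 pos [432.1  26.5  42.4]
-57 281.58481440166287 146.76441356735177 [145 178 173 179 182 180 177 176 176 169 168 169 174 173  92 116 177]
-30 281.4816541601044 188.01790742908958 [183 185 128 107 127 140 171 150 131 113  88  67 196 111 183 182 182]
0 281.3747842342752 230.7548937195532 [113 112 108  61  70  74  79  80  76  70  59  92 109 107 107 107 109]
col [180 181 181 180 180 181 182 183 182 181 183 182 182 182 176 164 133 133
 132 133 130 131 131 130 128 127  77  77  77  75  76  75 119 126 124 124
 125 125 124 123 123 109 127 180 180]
```

```bash
python3 -m creep '[{"offset":[-0.13,0.07,0.4],"dr":[0,0,0],"claw":0.45},{"offset":[0,0,0.7],"dr":[0,0,0],"claw":0.45},{"offset":[0,0,0.7],"dr":[0,0,0],"claw":0.45},{"offset":[0,0,0.6],"dr":[0,0,0],"claw":0.45},{"offset":[0,0,0.3],"dr":[0,0,0],"claw":0.45},{"offset":[0,0,0.15],"dr":[0,0,0],"claw":0.45},{"offset":[0,0,0.07],"dr":[0,0,0],"claw":0.45},{"offset":[0,0,0],"dr":[0,0,0],"claw":0.45},{"offset":[0,0,0],"dr":[0,0,0],"claw":0.45}]'
```

```text
clock: 25.65
position: [435.8, 28.1, -30.1]
ee_rot: [0.159, 3.137, 0.0]
contact_force: [0.7, -0.2, -0.2]
opening: 38.6
```

```bash
python3 -m creep '[{"offset":[0,0,0.04],"dr":[0,0,0],"claw":0},{"offset":[0,0,0],"dr":[0,0,0],"claw":0},{"offset":[0,0,0],"dr":[0,0,0],"claw":0},{"offset":[0,0,0],"dr":[0,0,0],"claw":0},{"offset":[0,0,0],"dr":[0,0,0],"claw":0},{"offset":[0,0,0],"dr":[0,0,0],"claw":0},{"offset":[0,0,0],"dr":[0,0,0],"claw":0},{"offset":[0,0,0],"dr":[0,0,0],"claw":0}]'
python3 -m creep '[{"offset":[0,0,-0.2],"dr":[0,0,0],"claw":0},{"offset":[0,0,-0.6],"dr":[0,0,0],"claw":0},{"offset":[0,0,-0.7],"dr":[0,0,0],"claw":0},{"offset":[0,0,-0.7],"dr":[0,0,0],"claw":0},{"offset":[0,0,-0.7],"dr":[0,0,0],"claw":0},{"offset":[0,0,-0.6],"dr":[0,0,0],"claw":0},{"offset":[0,0,0],"dr":[0,0,0],"claw":0},{"offset":[0,0,0],"dr":[0,0,0],"claw":0}]'
python3 st.py 543.2 -302.4 58 83.5
```

```text
clock: 26.45
position: [435.8, 28.1, -31.2]
ee_rot: [0.159, 3.137, 0.0]
contact_force: [-0.3, 0.2, 6.2]
opening: 9.5
clock: 27.25
position: [435.5, 28.1, 55.9]
ee_rot: [0.159, 3.137, 0.0]
contact_force: [-0.1, -0.1, -1.8]
opening: 9.2
togo [ -5.62 -12.72  -0.08] units; yaw 84.2 turn dr z 0.12 tilt [ 0.001  0.    -1.   ] t 27.25 F [-0.1 -0.1 -1.8] open 9.2 pos [435.5  28.1  55.9]
```

```bash
python3 -m creep '[{"offset":[-0.22,-0.47,0],"dr":[0,0,0.12],"claw":0},{"offset":[-0.4,-0.9,0],"dr":[0,0,0],"claw":0},{"offset":[-0.4,-0.9,0],"dr":[0,0,0],"claw":0},{"offset":[-0.4,-0.9,0],"dr":[0,0,0],"claw":0},{"offset":[-0.4,-0.9,0],"dr":[0,0,0],"claw":0},{"offset":[-0.4,-0.9,0],"dr":[0,0,0],"claw":0},{"offset":[-0.4,-0.9,0],"dr":[0,0,0],"claw":0},{"offset":[-0.4,-0.9,0],"dr":[0,0,0],"claw":0},{"offset":[-0.4,-0.9,0],"dr":[0,0,0],"claw":0},{"offset":[-0.4,-0.9,0],"dr":[0,0,0],"claw":0},{"offset":[-0.4,-0.9,0],"dr":[0,0,0],"claw":0},{"offset":[-0.4,-0.9,0],"dr":[0,0,0],"claw":0},{"offset":[-0.4,-0.9,0],"dr":[0,0,0],"claw":0},{"offset":[-0.4,-0.9,0],"dr":[0,0,0],"claw":0},{"offset":[-0.2,-0.5,0],"dr":[0,0,0],"claw":0},{"offset":[0,0,0],"dr":[0,0,0],"claw":0},{"offset":[0,0,0],"dr":[0,0,0],"claw":0}]'
python3 st.py 543.2 -302.4 -24 83.5
```

```text
clock: 28.95
position: [538.7, -302.0, 55.2]
ee_rot: [-0.179, -3.135, -0.002]
contact_force: [-0.5, 0.4, -1.6]
opening: 9.4
togo [-0.19  0.    3.17] units; yaw 83.5 turn dr z -0.01 tilt [-0.001  0.001 -1.   ] t 28.95 F [-0.5  0.4 -1.6] open 9.4 pos [ 538.7 -302.    55.2]
```

```bash
python3 -m creep '[{"offset":[-0.19,0,0.4],"dr":[0,0,0],"claw":0},{"offset":[0,0,0.7],"dr":[0,0,0],"claw":0},{"offset":[0,0,0.7],"dr":[0,0,0],"claw":0},{"offset":[0,0,0.7],"dr":[0,0,0],"claw":0},{"offset":[0,0,0.4],"dr":[0,0,0],"claw":0},{"offset":[0,0,0.2],"dr":[0,0,0],"claw":0},{"offset":[0,0,0.08],"dr":[0,0,0],"claw":0},{"offset":[0,0,0],"dr":[0,0,0],"claw":0},{"offset":[0,0,0],"dr":[0,0,0],"claw":0}]'
python3 -m creep '[{"offset":[0,0,0.04],"dr":[0,0,0],"claw":0},{"offset":[0,0,0.03],"dr":[0,0,0],"claw":0},{"offset":[0,0,0],"dr":[0,0,0],"claw":0},{"offset":[0,0,0],"dr":[0,0,0],"claw":0}]'
```

```text
clock: 29.85
position: [544.5, -303.2, -23.0]
ee_rot: [0.178, 3.136, -0.001]
contact_force: [-0.4, -0.5, -1.0]
opening: 9.8
clock: 30.25
position: [544.2, -303.1, -25.3]
ee_rot: [0.178, 3.136, 0.0]
contact_force: [-0.3, -0.8, -1.6]
opening: 9.4
```

```bash
python3 -m creep '[{"offset":[0,0,0.05],"dr":[0,0,0],"claw":0},{"offset":[0,0,0.03],"dr":[0,0,0],"claw":0},{"offset":[0,0,0],"dr":[0,0,0],"claw":0},{"offset":[0,0,0],"dr":[0,0,0],"claw":0}]'
```

```text
clock: 30.65
position: [544.2, -303.1, -27.1]
ee_rot: [0.178, 3.136, -0.0]
contact_force: [-1.5, 0.9, 3.5]
opening: 9.3
```

Floor contact. I release, retreat up and toward the base, and check from above.

```bash
python3 -m creep '[{"offset":[0,0,0],"dr":[0,0,0],"claw":0.35},{"offset":[0,0,0],"dr":[0,0,0],"claw":0.35},{"offset":[0,0,0],"dr":[0,0,0],"claw":0.35},{"offset":[0,0,0],"dr":[0,0,0],"claw":0.35},{"offset":[0,0,-0.3],"dr":[0,0,0],"claw":0.35},{"offset":[0,0,-0.7],"dr":[0,0,0],"claw":0.35},{"offset":[0,0,-0.9],"dr":[0,0,0],"claw":0.35},{"offset":[0,0,-0.9],"dr":[0,0,0],"claw":0.35},{"offset":[0,0,-0.9],"dr":[0,0,0],"claw":0.35},{"offset":[0,0,-0.9],"dr":[0,0,0],"claw":0.35},{"offset":[0,0,-0.9],"dr":[0,0,0],"claw":0.35},{"offset":[0,0,-0.9],"dr":[0,0,0],"claw":0.35}]'
python3 -m creep '[{"offset":[0,0.6,0],"dr":[0,0,0],"claw":0.35},{"offset":[0,1,0],"dr":[0,0,0],"claw":0.35},{"offset":[0,1,0],"dr":[0,0,0],"claw":0.35},{"offset":[0,1,0],"dr":[0,0,0],"claw":0.35},{"offset":[0,1,0],"dr":[0,0,0],"claw":0.35},{"offset":[0,1,0],"dr":[0,0,0],"claw":0.35},{"offset":[0,1,0],"dr":[0,0,0],"claw":0.35},{"offset":[0,1,0],"dr":[0,0,0],"claw":0.35},{"offset":[0,1,0],"dr":[0,0,0],"claw":0.35},{"offset":[0,1,0],"dr":[0,0,0],"claw":0.35},{"offset":[0,1,0],"dr":[0,0,0],"claw":0.35},{"offset":[0,1,0],"dr":[0,0,0],"claw":0.35},{"offset":[0,1,0],"dr":[0,0,0],"claw":0.35},{"offset":[0,1,0],"dr":[0,0,0],"claw":0.35},{"offset":[0,1,0],"dr":[0,0,0],"claw":0.35},{"offset":[0,1,0],"dr":[0,0,0],"claw":0.35},{"offset":[0,0.5,0],"dr":[0,0,0],"claw":0.35},{"offset":[0,0,0],"dr":[0,0,0],"claw":0.35},{"offset":[0,0,0],"dr":[0,0,0],"claw":0.35}]'
python3 - <<'E'
from h import *
t=snap('top'); s=snap('scene')
a=cv2.resize(t['image'][100:225,340:480],(448,400),interpolation=cv2.INTER_CUBIC)
b=cv2.resize(s['image'][150:240,125:240],(350,400),interpolation=cv2.INTER_CUBIC)
cv2.imwrite('pics/fin.png',np.clip(np.hstack([a,b])*1.8,0,255).astype(np.uint8))
E
```

```text
clock: 31.85
position: [544.1, -302.9, 134.2]
ee_rot: [0.178, 3.136, -0.0]
contact_force: [0.7, -0.5, -0.2]
opening: 29.9
clock: 33.75
position: [589.5, 96.5, 132.5]
ee_rot: [-0.178, -3.136, 0.0]
contact_force: [-0.1, -0.2, -0.1]
opening: 29.8
```

View pics/fin.png

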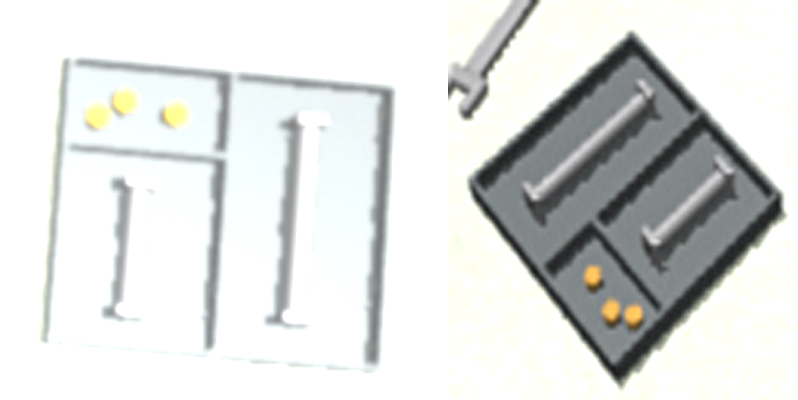

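Both pillars lie flat inside their own compartments: short at crop (132,250), long at (303,220). They are clear of the walls, the nuts haven't moved, and the arm is away.

```bash
python3 -c "from cell import bot; print(bot.hand_in())"
```

```text
the job is handed in; nothing more can be done
None
```

The job is done and handed in at about 34 s. The short pillar was proved in the length gauge, lifted out, and laid flat in the short compartment. The long pillar then went flat into the long compartment.

- **Gauge:** the short pillar bottomed at the expected height, within about 0.2 mm, with about 20 N of push. I released it there so it would settle, then gripped it again and lifted it out.
- **Final check:** the last top and scene views show both steel pillars flat in the right compartments and clear of the walls. The brass nuts are undisturbed and the arm is well clear.
- **First grasp missed:** the finger tips sit about 34 mm higher than the reported tool position. I found this by touching the top of the shaft gently with shut fingers (about 10 N), and used the corrected height from then on.
- **Grip reading disagreed:** the opening read about 9.4 mm on the 12 mm shafts. The grips were steady when lifted, with a force near each pillar's weight: -0.7 N for the short one. The long one read -1.8 N against about -1.2 N expected.

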